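# Clear the tea counter into its trays

## Task

Tidy the tea counter: stand the two loose tall canisters upright in the tray that already holds a tall one, and the two loose squat canisters upright in the tray that already holds a squat one, each on the tray floor, and lay the scoop open side up along the empty narrow tray, within its rim. Leave the canisters already in the trays standing in them, and set everything down gently without dropping it.

Things in the scene. Friction and masses are not known exactly. Their poses are not given: they have to be found in the camera images.
- tall_a: slender, tall cream-white round canister with a black knob on its lid: straight body 42 mm in diameter and 95 mm high, then the knob (18 mm ball on a 12 mm neck) to 117 mm in all; rigid, lid fixed, about 0.16 kg. Origin: centre of its underside; z up along its axis. Starts loose on the counter.
- tall_b: slender, tall cream-white round canister with a black knob on its lid: straight body 42 mm in diameter and 95 mm high, then the knob (18 mm ball on a 12 mm neck) to 117 mm in all; rigid, lid fixed, about 0.16 kg. Origin: centre of its underside; z up along its axis. Starts loose on the counter.
- squat_a: wide, squat cream-white round canister with a black knob on its lid: straight body 58 mm in diameter and 45 mm high, then the knob (18 mm ball on a 12 mm neck) to 67 mm in all; rigid, lid fixed, about 0.18 kg. Origin: centre of its underside; z up along its axis. Starts loose on the counter.
- squat_b: wide, squat cream-white round canister with a black knob on its lid: straight body 58 mm in diameter and 45 mm high, then the knob (18 mm ball on a 12 mm neck) to 67 mm in all; rigid, lid fixed, about 0.18 kg. Origin: centre of its underside; z up along its axis. Starts loose on the counter.
- scoop: steel tea scoop lying on the counter, 139 mm long along its x, about 0.08 kg: handle 14 mm wide and 18 mm high from x = -70 to +12 mm, open-topped bowl 40 mm wide and 20 mm high from x = +12 to +70 mm. Flat underside. Origin: on the underside at mid-length, in the middle of the width; x towards the bowl, z up.
- tray_tall: low open tray of light wood, fixed to the counter, outside 90 mm (its x) by 225 mm (its y), inside 80 by 215 mm; floor 5 mm above the counter, rim 10 mm above the counter, walls 5 mm. It already holds one tall canister near one end (that is how it is known), leaving room for two more in a row. Origin: centre of its underside, on the counter; x across, y along, z up.
- tray_squat: low open tray of light wood, fixed to the counter, outside 90 mm (its x) by 225 mm (its y), inside 80 by 215 mm; floor 5 mm above the counter, rim 10 mm above the counter, walls 5 mm. It already holds one squat canister near one end (that is how it is known), leaving room for two more in a row. Origin: centre of its underside, on the counter; x across, y along, z up.
- tray_scoop: low open tray of light wood, fixed to the counter, outside 75 mm (its x) by 225 mm (its y), inside 65 by 215 mm; floor 5 mm above the counter, rim 10 mm above the counter, walls 5 mm. The empty, narrower one, for the scoop. Origin: centre of its underside, on the counter; x across, y along, z up.
- tall_ref: slender, tall cream-white round canister with a black knob on its lid: straight body 42 mm in diameter and 95 mm high, then the knob (18 mm ball on a 12 mm neck) to 117 mm in all; rigid, lid fixed, about 0.16 kg. Origin: centre of its underside; z up along its axis. Stands loose in its tray from the start, its axis about 70 mm from the tray's middle towards one end.
- squat_ref: wide, squat cream-white round canister with a black knob on its lid: straight body 58 mm in diameter and 45 mm high, then the knob (18 mm ball on a 12 mm neck) to 67 mm in all; rigid, lid fixed, about 0.18 kg. Origin: centre of its underside; z up along its axis. Stands loose in its tray from the start, its axis about 70 mm from the tray's middle towards one end.

How it is judged:
By the outcome, as a careful person would: the job done as asked, in the order asked, and still so for the second after the job is handed in, with the robot touching nothing.
It also fails if it takes over 122 s, if anything falls off the work surface, if the arm or the gripper's body presses on something with over 40 N, if the wrist force passes 120 N, or if a joint passes its speed limit or range.

## Robot

A 7-joint arm with a two-finger parallel gripper is mounted at the origin on the work surface. World frame = base frame: x ahead of the robot, y to its left, z up, the work surface at z = 0. Lengths are in m, angles in rad, forces in N, time in s.
With the tool pointing down it reaches from about 0.4 to 0.9 m from the base axis. Payload 5.6 kg.
Tool frame: the origin (TCP) lies midway between the tips of the shut fingers; the grasp point (between the pads) lies 19 mm behind it; z points along the fingers, y is the line along which they close (so a half turn about z gives the same grasp; the last joint's range is limited). The gripper opens to 92 mm and grips with 3 to 60 N. Pads are 20 mm wide; open, the fingers measure 128 mm over their backs; the gripper's body (75 mm by 189 mm) begins 69 mm behind the grasp point.
Start: joints at [1.103, 0.468, -0.012, 1.603, 0.006, 1.071, -0.056], TCP at [0.268, -0.592, 0.215] pointing down, gripper open.
Joint ranges: [-2.53, 2.53], [-0.31, 2.02], [-1.57, 1.55], [0.28, 2.44], [-1.29, 4.43], [0.15, 1.84], [-2.92, 2.92]. Speed limits (rad/s): [2.57, 2.57, 3.14, 3.14, 3.14, 3.14, 3.14].

## Interface

Orientations are given as a 3x3 rotation matrix whose columns are the frame's x, y, z axes.
In Python, from station import env, effector, solver, viewer, workorder, search_frame, tip_of gives the robot as it stands. Calls block until the motion is done:
- env.reach(position, orientation): joint-space move of the TCP to a pose.
- env.movel(position, frame=None, rate=0.15): straight line of the TCP; frame=None keeps the orientation; rate is the mean speed in m/s.
- env.goto_joints(angles): joint-space move.
- effector.release() and effector.grasp(squeeze=None): open the fingers fully, or close them until they stop; squeeze is the grip in N (None keeps the last).
- env.pause(seconds).
- solver.inverse_kinematics(position, orientation): joint angles nearest the present ones, or None.
- env.sense(): the state.
- viewer.read_camera(name): name is "side" or "top"; returns (picture, depth): 384x512x3 uint8, red, green, blue; 384x512 float32, m along the optical axis (not along the pixel's ray), 0 where there is no reading.
- viewer.camera_info(name): a dict with "intrinsics" (3x3 intrinsics, pixels), "eye" and "rotation" of the camera in the world. Camera axes: x right, y up, looking along -z (the intrinsics and any distortion apply to the point x, -y, -z); pixel columns grow to the right and rows downward; lengths in m; the calibration is good to about 2 mm. A picture is of the moment at which its call begins. camera_info takes no time and is no camera call.
A pose or a line that the arm cannot do raises env.PlanningError and nothing moves.
- workorder.finish_job(): hands the job in; it is judged then, once.
Trained networks look in the newest picture that a camera, given by its name, has taken for a name from the list of things; names that differ only in an ending like _2 or _b are one class to them, and where a whole thing is asked for, a point or a joint stands for the part that bears it (a point fixed in the world has none). Each returns a list of dicts, best first, with "score" (0 to 1); they miss things now and then, are a little off and sometimes report something else, mostly with a low value. They report only what shows in the picture. A call takes as long as a camera call.
- search_frame(camera, name): "at" ([x, y, z] in m, in world coordinates, good to about 4 mm: the middle of the surface that is visible of it).
- tip_of(camera, name): "at" ([x, y, z] in m, in world coordinates, good to about 4 mm: a listed point, or the origin of a listed thing).
The state is a dict: "t": time; "joint_positions": joint angles; "joint_velocities": joint speeds; "tau": joint torques, N m; "ee_pos": TCP position; "tcp_rot": TCP orientation; "wrist_force": force on the tool from outside, world axes, zero at the start; "moment": the same for the moment, N m; "gripper_width": finger opening in m; "grasp_force": force on a finger pad.
Only numpy, scipy, OpenCV 4.12 (cv2) and the standard library are available. Lean on these libraries where they do the work, as an engineer would, in place of code of your own. Each camera call takes 0.05 s, during which the arm holds its last target. There are 200 camera calls.

## Working session

There is one attempt and no reset: what is moved stays moved. The work goes in short steps, each a Python script; the robot and the scene stay as the last script left them, time stands still between calls to the robot, and variables do not carry over. Pictures are saved under pics/ and viewed, at most 14 in all, crops included, and the job is handed in when it is done.

```bash
mkdir -p pics; ls; python3 - <<'E'
from station import env, viewer, search_frame, tip_of
import cv2, numpy as np
for c in ("side","top"):
    p,d=viewer.read_camera(c)
    cv2.imwrite(f"pics/{c}0.png",p[:,:,::-1]); np.savez(f"{c}0.npz",p=p,d=d)
    i=viewer.camera_info(c); print(c,{k:np.round(v,4).tolist() if not isinstance(v,str) else v for k,v in i.items()})
    for n in ("tall_a","squat_a","scoop","tray_tall","tray_squat","tray_scoop"):
        print(c,n,[(np.round(r["at"],3).tolist(),round(r["score"],2)) for r in tip_of(c,n)])
print(env.sense())
E
```

```text
pics
side {'intrinsics': [[373.7452, 0.0, 262.3693], [0.0, 373.7452, 193.7473], [0.0, 0.0, 1.0]], 'eye': [0.2387, 0.868, 0.5583], 'rotation': [[-0.9437, 0.1818, -0.2763], [-0.3297, -0.4524, 0.8286], [0.0257, 0.8731, 0.4869]]}
side tall_a [([0.431, -0.333, 0.001], 0.69), ([0.453, -0.182, 0.002], 0.6)]
side squat_a [([0.442, 0.335, 0.001], 0.74), ([0.419, 0.174, 0.003], 0.63)]
side scoop [([0.44, -0.004, -0.002], 0.74)]
side tray_tall [([0.632, -0.256, -0.001], 0.57)]
side tray_squat [([0.602, -0.0, 0.001], 0.67), ([0.607, 0.253, -0.0], 0.41)]
side tray_scoop [([0.604, 0.257, -0.002], 0.76)]
top {'intrinsics': [[358.5644, 0.0, 250.4425], [0.0, 358.5644, 191.8424], [0.0, 0.0, 1.0]], 'eye': [0.44, 0.0093, 0.8647], 'rotation': [[0.0112, 0.995, -0.0992], [-0.9998, 0.0127, 0.0149], [0.016, 0.0991, 0.995]]}
top tall_a [([0.428, -0.33, 0.002], 0.88), ([0.452, -0.182, -0.001], 0.76)]
top squat_a [([0.414, 0.172, -0.001], 0.74), ([0.442, 0.342, -0.0], 0.69), ([0.593, 0.066, 0.005], 0.68)]
top scoop []
top tray_tall [([0.632, -0.254, -0.004], 0.86)]
top tray_squat [([0.603, -0.006, 0.001], 0.62)
[... 210 characters left out ...]
[-5.15123967e-04, -7.56845585e-04,  6.33832764e-05,  2.15677794e-04,
        6.77532994e-06,  1.93541395e-04, -5.58476044e-04]), 'tau': array([-5.70488755e-04, -5.20256245e+01, -1.22232630e-02, -2.44004381e+01,
       -5.66719542e-02,  1.12690593e-02,  3.15286979e-05]), 'ee_pos': array([ 0.26786669, -0.59227526,  0.21465156]), 'tcp_rot': array([[ 9.11149771e-01,  4.12075349e-01,  3.25653795e-05],
       [ 4.12075350e-01, -9.11149760e-01, -1.46845359e-04],
       [-3.08394148e-05,  1.47217505e-04, -9.99999989e-01]]), 'wrist_force': array([ 0.34040009, -0.45655228,  0.17833079]), 'moment': array([-0.02008186, -0.01572324,  0.07176416]), 'grasp_force': 0.0, 'gripper_width': 0.09201221122697129}
```

View pics/side0.png

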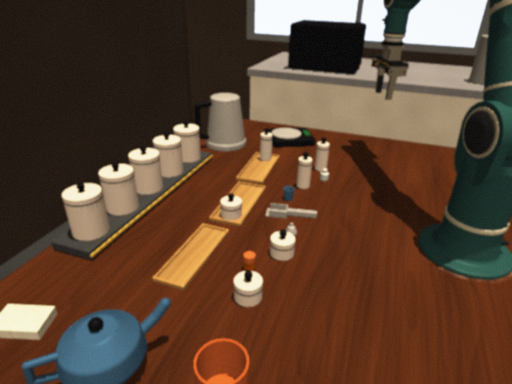

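View pics/top0.png

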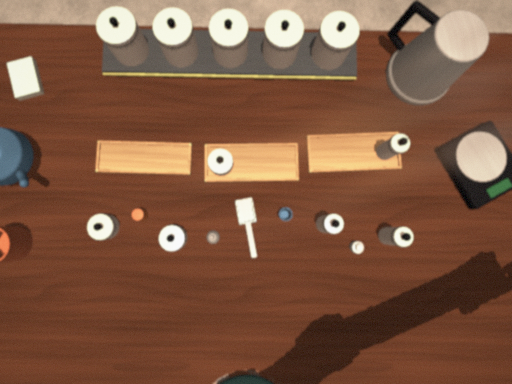

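The top view shows, left to right: the narrow tray (143,157), the squat tray (251,162) with its canister at (220,161), and the tall tray (354,152) with its canister at (395,146). The loose squats are at (102,227) and (172,238), the loose talls at (332,223) and (400,237), and the scoop is at (247,225) with its bowl away from the robot. Small clutter stands at (138,214), (213,237), (285,214) and (358,247).

```bash
cat > h.py <<'E'
import numpy as np, cv2
from station import env, effector, solver, viewer, search_frame, tip_of
def cloud(c,d):
    i=viewer.camera_info(c); K=np.array(i["intrinsics"]); v,u=np.mgrid[:d.shape[0],:d.shape[1]]
    P=np.stack([(u-K[0,2])/K[0,0]*d,-(v-K[1,2])/K[1,1]*d,-d],-1)
    W=P@np.array(i["rotation"]).T+np.array(i["eye"]); W[d<=0]=np.nan; return W
E
python3 - <<'E'
from h import *
for c in ("top","side"):
    z=np.load(c+"0.npz"); d=z["d"]; W=cloud(c,d); X,Y,Z=W[...,0],W[...,1],W[...,2]
    roi=(X>.33)&(X<.72)&(Y>-.42)&(Y<.45)
    print(c,"table z",np.nanmedian(Z[roi&(abs(Z)<.004)]))
    m=(roi&(Z>.014)).astype(np.uint8)
    n,l,s,_=cv2.connectedComponentsWithStats(m)
    for k in range(1,n):
        if s[k,4]<12: continue
        q=W[l==k]; zt=np.percentile(q[:,2],95)
        print(k,s[k].tolist(),"x",np.round(np.percentile(q[:,0],[2,98]),3),"y",np.round(np.percentile(q[:,1],[2,98]),3),"z95 %.3f max %.3f"%(zt,q[:,2].max()), end=" ")
        # lid circle fit for canisters
        for H in (.095,.045,.1,.05):
            e=q[abs(q[:,2]-H)<.003]
            if len(e)>25:
                (cx,cy),r=cv2.minEnclosingCircle(e[:,:2].astype(np.float32)); print("H%.3f n%d c(%.3f,%.3f) r%.3f zm%.4f"%(H,len(e),cx,cy,r,np.median(e[:,2])),end=" ")
        print()
    # trays: colour
    hsv=cv2.cvtColor(z["p"],cv2.COLOR_RGB2HSV)
    t=(roi&(hsv[...,0]>10)&(hsv[...,0]<25)&(hsv[...,1]>60)&(hsv[...,2]>120)&(X>.52)&(Z<.02)).astype(np.uint8)
    n,l,s,_=cv2.connectedComponentsWithStats(t)
    for k in range(1,n):
        if s[k,4]<150: continue
        q=W[l==k]; r=cv2.minAreaRect(q[:,:2].astype(np.float32)); print("tray",s[k].tolist(),np.round(r[0],4),np.round(r[1],3),round(r[2],1),"z",np.round(np.percentile(q[:,2],[10,50,90]),4))
p=np.load("top0.npz")["p"]
a=cv2.resize(p[185:270,70:270],None,fx=4,fy=4,interpolation=2); b=cv2.resize(p[185:270,230:430],None,fx=4,fy=4,interpolation=2)[:250]
cv2.imwrite("pics/crop1.png",np.vstack([a,b])[:590,:,::-1])
E
```

```text
top table z 0.0007363580259554525
2 [377, 133, 33, 26, 554] x [0.609 0.646] y [-0.345 -0.308] z95 0.119 max 0.125 H0.095 n33 c(0.628,-0.327) r0.020 zm0.0968 H0.100 n213 c(0.630,-0.328) r0.021 zm0.0999 
11 [208, 148, 25, 27, 534] x [0.566 0.618] y [0.042 0.093] z95 0.069 max 0.074 H0.050 n418 c(0.593,0.068) r0.029 zm0.0505 
16 [236, 200, 21, 57, 285] x [0.376 0.499] y [-0.016  0.028] z95 0.022 max 0.024 
17 [279, 207, 14, 14, 83] x [0.46  0.488] y [-0.1  -0.07] z95 0.037 max 0.039 
18 [132, 208, 14, 12, 132] x [0.457 0.48 ] y [0.242 0.266] z95 0.043 max 0.045 H0.045 n30 c(0.468,0.255) r0.012 zm0.0425 
19 [87, 214, 31, 25, 619] x [0.414 0.465] y [0.308 0.362] z95 0.065 max 0.070 H0.045 n426 c(0.440,0.337) r0.029 zm0.0459 H0.050 n108 c(0.439,0.336) r0.028 zm0.0476 
20 [317, 214, 27, 19, 419] x [0.433 0.471] y [-0.199 -0.161] z95 0.115 max 0.119 H0.095 n224 c(0.452,-0.181) r0.021 zm0.0956 H0.100 n29 c(0.452,-0.182) r0.019 zm0.0974 
21 [159, 225, 28, 26, 566] x [0.39  0.442] y [0.147 0.2  ] z95 0.065 max 0.070 H0.045 n432 c(0.416,0.175) r0.029 zm0.0455 H0.050 n89 c(0.416,0.174) r0.028 zm0
[... 1262 characters left out ...]
-0.015  0.032] z95 0.021 max 0.022 
7 [287, 222, 9, 9, 52] x [0.408 0.428] y [0.081 0.097] z95 0.031 max 0.032 
8 [270, 229, 25, 27, 550] x [0.389 0.443] y [0.156 0.204] z95 0.062 max 0.069 H0.045 n257 c(0.419,0.176) r0.030 zm0.0455 H0.050 n30 c(0.416,0.179) r0.025 zm0.0474 
9 [244, 251, 12, 17, 173] x [0.456 0.479] y [0.246 0.269] z95 0.041 max 0.043 
10 [234, 270, 29, 32, 776] x [0.413 0.464] y [0.315 0.366] z95 0.063 max 0.070 H0.045 n406 c(0.440,0.337) r0.030 zm0.0453 H0.050 n26 c(0.439,0.338) r0.025 zm0.0477 
tray [209, 151, 71, 74, 1860] [ 0.6189 -0.1447] [0.116 0.515] 5.3 z [0.0036 0.0061 0.0112]
tray [152, 222, 78, 67, 2244] [0.6131 0.2463] [0.246 0.09 ] 89.5 z [0.0041 0.0058 0.0102]
```

View pics/crop1.png

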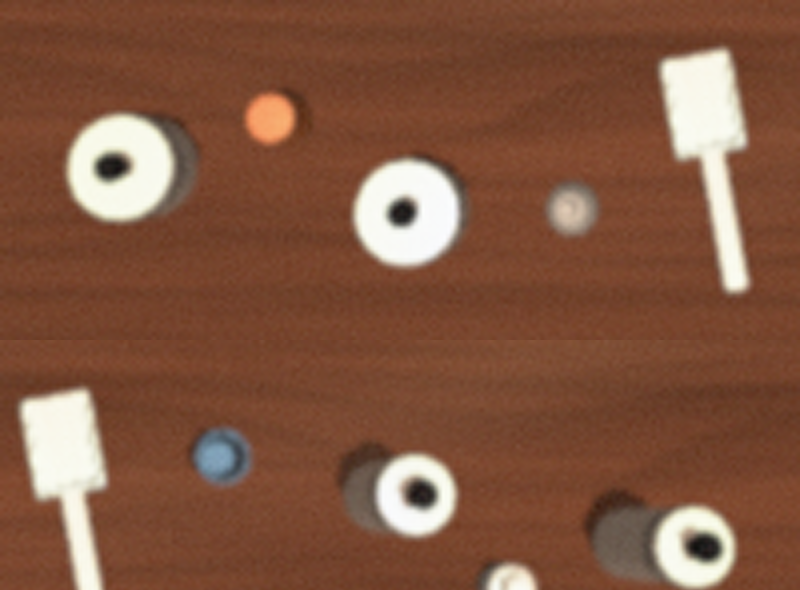

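The crop shows everything loose standing upright. The scoop's bowl is away from the robot, with a rim line visible, and I'll confirm it is open with depth. Next I measure the trays and scoop precisely.

```bash
python3 - <<'E'
from h import *
for c in ("top","side"):
    z=np.load(c+"0.npz"); d=z["d"]; p=z["p"]; W=cloud(c,d); X,Y,Z=W[...,0],W[...,1],W[...,2]
    hsv=cv2.cvtColor(p,cv2.COLOR_RGB2HSV)
    if c=="top": print("hsv tray/table",hsv[157,143],hsv[165,270],hsv[160,340],hsv[195,150],hsv[250,300])
    for n,y0,y1 in (("scoop",.135,.38),("squat",-.128,.131),("tall",-.39,-.128)):
        t=((hsv[...,2]>(150 if c=="top" else 120))&(X>.53)&(X<.69)&(Y>y0)&(Y<y1)&(Z<.014)&(Z>.002)).astype(np.uint8)
        t=cv2.morphologyEx(t,cv2.MORPH_OPEN,np.ones((3,3)))
        q=W[t>0]; r=cv2.minAreaRect(q[:,:2].astype(np.float32)); print(c,n,len(q),np.round(r[0],4),np.round(r[1],3),round(r[2],1),"z",np.round(np.percentile(q[:,2],[5,25,50,95]),4), "xp",np.round(np.percentile(q[:,0],[1,99]),3),"yp",np.round(np.percentile(q[:,1],[1,99]),3))
    t=(X>.36)&(X<.52)&(Y>-.04)&(Y<.05)&(hsv[...,1]<110)&(hsv[...,2]>90)&(Z>.002)
    q=W[t]; r=cv2.minAreaRect(q[:,:2].astype(np.float32)); print(c,"scoop",len(q),r)
    h=t&(X<.425); pc=W[h][:,:2]; pc=pc[np.isfinite(pc).all(1)]
    print(" handle line",cv2.fitLine(pc.astype(np.float32),2,0,.01,.01).ravel(),"handle z",np.percentile(W[h][:,2],[10,50,90]))
    if c=="top":
        np.set_printoptions(linewidth=250); print((Z[198:258:2,233:262]*1000).round().astype(int))
E
```

```text
hsv tray/table [ 17 125 240] [ 17 119 245] [ 17 118 247] [ 10 157 117] [ 10 157 115]
top scoop 2915 [0.6071 0.2552] [0.226 0.078] 88.5 z [0.0035 0.0049 0.0061 0.0115] xp [0.569 0.644] yp [0.144 0.365]
top squat 2890 [ 0.6001 -0.0063] [0.092 0.227] 1.2 z [0.0034 0.0049 0.006  0.0114] xp [0.553 0.645] yp [-0.115  0.106]
top tall 2898 [ 0.6291 -0.2534] [0.093 0.225] 3.5 z [0.0032 0.0046 0.0058 0.0111] xp [0.58  0.674] yp [-0.363 -0.142]
top scoop 613 ((0.44130030274391174, -0.0005359463393688202), (0.14000213146209717, 0.04666381701827049), 12.180102348327637)
 handle line [ 0.97646105  0.21569376  0.39887103 -0.00784096] handle z [0.01579006 0.01824158 0.02053492]
[[                   1                   -1                    1                    2                    0                   -1                   -1                   -1                    0                    0                   -2
                     0                    0                    4                    4                    2                    3                    3                    6                    3      
[... 17996 characters left out ...]
          1                    1                    1]]
side scoop 2113 [0.6112 0.2555] [0.228 0.084] 89.0 z [0.0041 0.0051 0.0059 0.011 ] xp [0.57  0.645] yp [0.145 0.368]
side squat 908 [ 0.5992 -0.0036] [0.093 0.231] 1.8 z [0.004  0.0052 0.0063 0.0119] xp [0.553 0.644] yp [-0.115  0.11 ]
side tall 738 [ 0.6319 -0.255 ] [0.099 0.233] 3.3 z [0.0038 0.0053 0.0062 0.0115] xp [0.58  0.676] yp [-0.364 -0.139]
side scoop 468 ((0.4468575417995453, -0.00525539368391037), (0.14048269391059875, 0.05567175894975662), 21.03618812561035)
 handle line [ 0.97958046  0.20105244  0.39904267 -0.00292252] handle z [0.00523684 0.01397716 0.01890596]<stdin>:15: RuntimeWarning: invalid value encountered in cast
```

The scoop lies open side up: bowl floor about 3 mm, rim about 20 mm. The heights from the two views agree. I'll close the fingers along world x for every canister, which keeps them clear of the clutter and across the trays, and I'll do the talls first.

```bash
cat >> h.py <<'E'
def R(yaw):  # tool down, fingers close along heading yaw
    c,s=np.cos(yaw),np.sin(yaw); return np.array([[-s,c,0],[c,s,0],[0,0,-1.]])
TR=dict(tall=(.6305,-.254,np.radians(3.4)),squat=(.600,-.005,np.radians(1.5)),scoop=(.609,.2555,np.radians(-1.3)))
def slot(n,s):
    x,y,a=TR[n]; return np.array([x-s*np.sin(a),y+s*np.cos(a)])
def st(tag):
    s=env.sense(); print(tag,"t%.1f"%s["t"],np.round(s["ee_pos"],4),"w%.4f"%s["gripper_width"],"gf%.1f"%s["grasp_force"],"F",np.round(s["wrist_force"],1)); return s
def pick(xy,yaw,tcpz,zup,squeeze=25):
    env.reach([*xy,zup],R(yaw)); env.movel([*xy,tcpz],R(yaw),rate=.15)
    effector.grasp(squeeze); env.pause(.2); st("grasped")
    env.movel([*xy,zup],rate=.15); st("lifted")
def place(xy,yaw,tcpz,zup):
    env.movel([*xy,zup],R(yaw),rate=.2); env.movel([*xy,tcpz+.004],rate=.12); env.pause(.2)
    f0=env.sense()["wrist_force"][2]; z=tcpz+.004
    for _ in range(7):
        z-=.001; env.movel([*xy,z],rate=.02); f=env.sense()["wrist_force"][2]
        if f-f0>1.2: break
    print("contact z-tcpz %.4f dF %.1f"%(z-tcpz,f-f0)); effector.release(); env.pause(.2); st("released")
    env.movel([*xy,zup],rate=.18)
E
python3 - <<'E'
from h import *
a=TR["tall"][2]
pick([.452,-.181],a,.041,.19)
place(slot("tall",70),a,.046,.19); st("end")
E
```

```text
grasped t4.5 [ 0.4524 -0.181   0.0411] w0.0420 gf25.0 F [1.9 0.4 0.9]
lifted t5.7 [ 0.4513 -0.1808  0.1891] w0.0419 gf25.0 F [-0.7 -0.4 -2.1]Traceback (most recent call last):
  File "<stdin>", line 4, in <module>
  File "h.py", line 19, in place
    env.movel([*xy,zup],R(yaw),rate=.2); env.movel([*xy,tcpz+.004],rate=.12); env.pause(.2)
    ~~~~~~~~~^^^^^^^^^^^^^^^^^^^^^^^^^^
station.PlanningError: the arm cannot follow that straight line within its joint ranges
```

```bash
python3 - <<'E'
from h import *
print(np.round(env.sense()["joint_positions"],2))
for n,s in (("tall",70),("tall",0),("squat",0),("squat",-70),("scoop",0)):
    for off in (0,np.pi):
        for z in (.19,.05):
            q=solver.inverse_kinematics([*slot(n,s),z],R(TR[n][2]+off)); print(n,s,round(off),z,None if q is None else np.round(q,2))
for t in ([.426,-.331],[.416,.175],[.44,.337],[.437,0]):
    for off in (0,np.pi,np.radians(102)):
        for z in (.19,.03):
            q=solver.inverse_kinematics([*t,z],R(off)); print(t,round(off,1),z,None if q is None else np.round(q,2))
E
```

```text
[ 0.73  0.27 -0.48  1.99  0.15  0.92  0.23]
tall 70 0 0.19 None
tall 70 0 0.05 None
tall 70 3 0.19 None
tall 70 3 0.05 None
tall 0 0 0.19 [ 0.63  0.59 -0.44  1.52  0.27  1.09  0.19]
tall 0 0 0.05 [ 0.62  0.75 -0.42  1.6   0.38  0.87  0.11]
tall 0 3 0.19 [-0.42  0.94  1.34  1.6  -0.93  1.37 -2.05]
tall 0 3 0.05 [-0.41  1.19  1.33  1.68 -1.21  1.31 -1.91]
squat 0 0 0.19 [ 0.36  0.47 -0.53  1.73  0.28  1.02 -0.25]
squat 0 0 0.05 [ 0.31  0.66 -0.48  1.81  0.41  0.77 -0.36]
squat 0 3 0.19 [ 0.7   0.68 -1.08  1.71  0.65  1.16  2.61]
squat 0 3 0.05 [ 0.63  0.86 -0.97  1.79  0.85  0.98  2.46]
squat -70 0 0.19 None
squat -70 0 0.05 None
squat -70 3 0.19 None
squat -70 3 0.05 None
scoop 0 0 0.19 [-0.02  0.6  -0.62  1.57  0.38  1.1  -0.75]
scoop 0 0 0.05 [-0.09  0.75 -0.51  1.65  0.45  0.86 -0.81]
scoop 0 3 0.19 [ 0.23  0.79 -1.08  1.55  0.72  1.25  2.15]
scoop 0 3 0.05 [ 0.19  0.95 -1.    1.63  0.89  1.07  2.04]
[0.426, -0.331] 0 0.19 [ 0.91  0.34 -0.38  1.88  0.16  0.95  0.46]
[0.426, -0.331] 0 0.03 [ 0.85  0.58 -0.32  1.98  0.29  0.63  0.34]
[0.426, -0.331] 3.1 0.19 [-0.35  0.67  1.36  1.95 
[... 707 characters left out ...]
] 0 0.03 [-0.24  0.67 -0.61  1.93  0.56  0.73 -1.19]
[0.44, 0.337] 3.1 0.19 [ 0.08  0.59 -1.08  1.82  0.58  1.09  1.94]
[0.44, 0.337] 3.1 0.03 [ 0.02  0.86 -1.01  1.91  0.93  0.93  1.68]
[0.44, 0.337] 1.8 0.19 [ 0.19  0.77 -1.32  1.81  0.79  1.23  0.41]
[0.44, 0.337] 1.8 0.03 [-0.24  0.67 -0.61  1.93  0.57  0.73  0.59]
[0.437, 0] 0 0.19 [ 0.47  0.19 -0.59  2.09  0.14  0.89 -0.21]
[0.437, 0] 0 0.03 [ 0.29  0.48 -0.43  2.21  0.39  0.53 -0.44]
[0.437, 0] 3.1 0.19 [ 0.9   0.35 -1.13  2.07  0.39  0.95  2.71]
[0.437, 0] 3.1 0.03 [ 0.69  0.66 -0.93  2.19  0.85  0.72  2.31]
[0.437, 0] 1.8 0.19 [ 0.71  0.25 -0.88  2.08  0.25  0.91  1.48]
[0.437, 0] 1.8 0.03 [ 0.5   0.55 -0.69  2.2   0.62  0.6   1.14]
```

The slot offset was in mm, not metres. I'm fixing that and carrying on.

```bash
python3 - <<'E'
from h import *
a=TR["tall"][2]
place(slot("tall",.070),a,.046,.19); st("end")
pick([.426,-.331],a,.041,.19)
place(slot("tall",-.002),a,.046,.19); st("end")
E
```

```text
contact z-tcpz 0.0000 dF 2.8
released t10.2 [ 0.6263 -0.1841  0.046 ] w0.0916 gf0.0 F [-0.5 -0.8 -0.3]
end t11.2 [ 0.6255 -0.1841  0.1888] w0.0918 gf0.0 F [0.4 0.  0.4]
grasped t14.3 [ 0.4262 -0.331   0.0411] w0.0416 gf25.0 F [0.5 0.2 1.2]
lifted t15.5 [ 0.4253 -0.3306  0.189 ] w0.0418 gf25.0 F [ 0.8 -0.1 -1.4]
contact z-tcpz -0.0010 dF 6.2
released t20.5 [ 0.6306 -0.256   0.045 ] w0.0917 gf0.0 F [-0.5 -0.5 -0.6]
end t21.5 [ 0.6298 -0.2559  0.1887] w0.0917 gf0.0 F [ 0.1  0.6 -0.3]
```

```bash
python3 - <<'E'
from h import *
a=TR["squat"][2]
pick([.416,.175],a,.013,.13)
place(slot("squat",-.073),a,.018,.13); st("end")
pick([.440,.337],a,.013,.15)
place(slot("squat",.000),a,.018,.15); st("end")
for c in ("top","side"):
    p,d=viewer.read_camera(c); np.savez(c+"1.npz",p=p,d=d); cv2.imwrite(f"pics/{c}1.png",p[:,:,::-1])
E
```

```text
grasped t25.0 [0.4164 0.175  0.0133] w0.0574 gf25.0 F [-0.  -0.4  5.4]
lifted t25.9 [0.4153 0.1745 0.1292] w0.0577 gf25.0 F [-0.6 -0.3 -1.1]
contact z-tcpz -0.0000 dF 2.8
released t30.8 [ 0.6019 -0.078   0.018 ] w0.0918 gf0.0 F [-0.3  0.6 -0.1]
end t31.5 [ 0.6012 -0.0782  0.1291] w0.0923 gf0.0 F [ 0.5  0.1 -0.4]
grasped t35.0 [0.4403 0.337  0.0132] w0.0573 gf25.0 F [ 0.4 -0.   3.1]
lifted t36.1 [0.4395 0.3364 0.149 ] w0.0574 gf25.0 F [-0.2  0.4 -2.1]
contact z-tcpz -0.0000 dF 2.1
released t41.4 [ 0.6   -0.005  0.018] w0.0919 gf0.0 F [-0.7  0.  -1.1]
end t42.3 [ 0.5992 -0.0052  0.149 ] w0.0917 gf0.0 F [-0.1  0.2 -0.1]
```

View pics/side1.png

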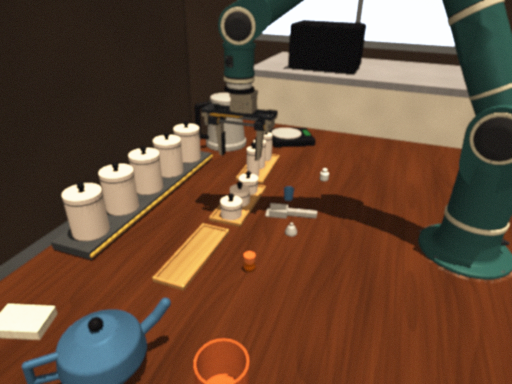

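The side view shows three canisters in line in each of the squat tray (about 230–250, 180–210) and the tall tray (about 260, 150), with the scoop untouched at (290,211). The scoop is next.

```bash
python3 - <<'E'
from h import *
y=np.radians(12.3-90)
xy=[.436,-.0005]
print([solver.inverse_kinematics([*xy,.009],R(y)),solver.inverse_kinematics([*slot("scoop",-.005),.014],R(TR["scoop"][2]))])
pick(xy,y,.009,.12,30)
place(slot("scoop",-.005),TR["scoop"][2],.014,.12); st("end")
env.reach([.4,.0,.3],R(0))
for c in ("top","side"):
    p,d=viewer.read_camera(c); np.savez(c+"2.npz",p=p,d=d); cv2.imwrite(f"pics/{c}2.png",p[:,:,::-1])
p=np.load("side2.npz")["p"]; cv2.imwrite("pics/side2c.png",cv2.resize(p[110:300,140:340],None,fx=3,fy=3,interpolation=2)[:,:,::-1])
E
```

```text
[array([ 0.12641615,  0.49201505, -0.23623385,  2.22456843,  0.25722336,
        0.4496022 , -1.67139816]), array([-0.08427645,  0.79675628, -0.51389133,  1.66693863,  0.50489896,
        0.81350326, -0.84565417])]
grasped t45.8 [ 0.436  -0.0005  0.009 ] w0.0134 gf30.0 F [-0.5  0.9 -1. ]
lifted t46.7 [ 0.4353 -0.0006  0.1194] w0.0134 gf30.0 F [ 0.3 -1.3 -1.4]
contact z-tcpz 0.0030 dF 2.0
released t51.2 [0.6089 0.2505 0.017 ] w0.0917 gf0.0 F [-0.4  0.1 -0.8]
end t52.0 [0.6084 0.2499 0.1191] w0.0917 gf0.0 F [ 0.2 -0.6 -0. ]
```

View pics/side2c.png

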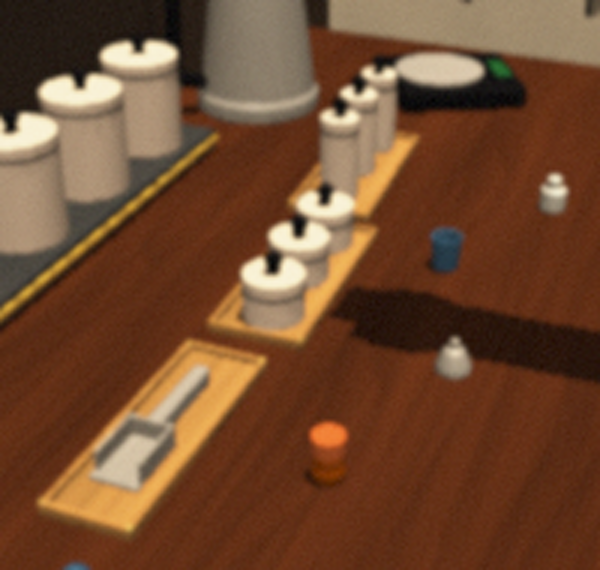

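View pics/top2.png

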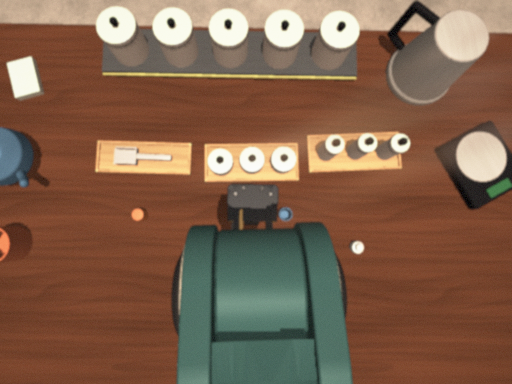

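The views show three canisters in a row in each tray, all upright, and the scoop open side up in the narrow tray (141,156 in the top view), within its rim. I'll check the heights and then hand in.

```bash
python3 - <<'E'
from h import *
from station import workorder
W=cloud("top",np.load("top2.npz")["d"]); ok=True
for n,H,S in (("tall",.1,(-.074,-.002,.07)),("squat",.05,(-.073,0,.073))):
    for s in S:
        c=slot(n,s); q=W[(np.hypot(W[...,0]-c[0],W[...,1]-c[1])<.035)&(abs(W[...,2]-H)<.006)]
        z=np.median(q[:,2]); ok&=abs(z-H)<.003; print(n,s,len(q),np.round(q[:,:2].mean(0)-c,4),round(z,4))
m=(abs(W[...,0]-.609)<.03)&(abs(W[...,1]-.2555)<.1)&(W[...,2]>.014); q=W[m]
print("scoop",cv2.minAreaRect(q[:,:2].astype(np.float32)),"handle z",np.median(q[q[:,1]<.25][:,2]),"bowl z",np.percentile(q[q[:,1]>.275][:,2],[50,95]))
if ok: st("finish"); print(workorder.finish_job())
E
```

```text
tall -0.074 229 [-0.0071  0.0024] 0.1001
tall -0.002 230 [-0.0031  0.0021] 0.1002
tall 0.07 230 [-0.0031  0.0016] 0.1001
squat -0.073 435 [-0.0026  0.0005] 0.0504
squat 0 436 [-0.0025  0.0002] 0.0504
squat 0.073 439 [-0.0055 -0.0002] 0.0506
scoop ((0.6071193218231201, 0.25295090675354004), (0.13247083127498627, 0.04061766341328621), 88.35699462890625) handle z 0.0230876829686259 bowl z [0.02476753 0.02744613]
finish t53.5 [0.4004 0.0005 0.2997] w0.0920 gf0.0 F [ 0.3 -0.2 -0.3]
the job is handed in; nothing more can be done
None
```

The job is handed in at 53.5 s: the two tall and two squat canisters stand upright in their trays beside the ones already there, and the scoop lies open side up in the narrow tray, though it was released up to about 3 mm above the floor on an early contact reading.

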